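# Strip the knob test rig and sort the samples

### The job

Press the red stop button fully down before touching the mounted sample knobs, then work every knob off its spindle, twisting it back and forth while pulling gently, so that no spindle is ever drawn up far enough to show its red band. Put all black knobs, also those standing loose on the bench, in the blue tray and all white ones in the green tray; once they are all in, press the green button fully down and let it spring back, without knocking over the measuring cylinder.

Things in the scene. Friction and masses are not known exactly. Their poses are not given: they have to be found in the camera images.
- knob_a: BLACK sample knob, 50 g: round skirt 36 mm across, 30 high; on it a grip bar 36 long x 14 wide x 22 mm high (total height 52) with a red pointer line. Origin: centre of the underside, z up, x along the bar. Blind bore below, 14 mm wide, 26 deep. If present, starts pushed fully down on one of the rig's spindles, bar within 0.6 rad of the rig's x axis. Belongs in the blue tray.
- knob_b: BLACK sample knob, 50 g: round skirt 36 mm across, 30 high; on it a grip bar 36 long x 14 wide x 22 mm high (total height 52) with a red pointer line. Origin: centre of the underside, z up, x along the bar. Blind bore below, 14 mm wide, 26 deep. If present, starts pushed fully down on one of the rig's spindles, bar within 0.6 rad of the rig's x axis. Belongs in the blue tray.
- knob_c: WHITE sample knob, 50 g: round skirt 36 mm across, 30 high; on it a grip bar 36 long x 14 wide x 22 mm high (total height 52) with a red pointer line. Origin: centre of the underside, z up, x along the bar. Blind bore below, 14 mm wide, 26 deep. If present, starts pushed fully down on one of the rig's spindles, bar within 0.6 rad of the rig's x axis. Belongs in the green tray.
- knob_d: BLACK sample knob, 50 g: round skirt 36 mm across, 30 high; on it a grip bar 36 long x 14 wide x 22 mm high (total height 52) with a red pointer line. Origin: centre of the underside, z up, x along the bar. Blind bore below, 14 mm wide, 26 deep. If present, starts standing loose on the bench between the robot and the rig. Belongs in the blue tray.
- knob_e: WHITE sample knob, 50 g: round skirt 36 mm across, 30 high; on it a grip bar 36 long x 14 wide x 22 mm high (total height 52) with a red pointer line. Origin: centre of the underside, z up, x along the bar. Blind bore below, 14 mm wide, 26 deep. If present, starts standing loose on the bench between the robot and the rig. Belongs in the green tray.
- rig: grey knob test rig with a yellow top, fixed, 100 (x) x 300 (y) x 55 mm high; origin under its centre. Three upright spindles at rig x = 0, y = -90, 0, 90 mm. Each: steel collar 33 mm across, top 61 mm above the bench (a mounted knob sits on it), then 24 mm of brass spindle with two opposed spring jaws that hold the knob's bore by friction. Spindles do not turn. No knobs go back on
- spindle0 (a point): centre of the collar's top at rig y = -90 mm (rises with the spindle). A straight pull needs 40 to 55 N to slip a knob; while the knob swings +-0.4 rad at about 0.8 rad/s and is raised at about 2 mm/s it needs under 5 N; a single one-way twist is not enough. Free once its underside is 25 mm above the collar
- spindle1 (a point): centre of the collar's top at rig y = 0 mm (rises with the spindle). A straight pull needs 40 to 55 N to slip a knob; while the knob swings +-0.4 rad at about 0.8 rad/s and is raised at about 2 mm/s it needs under 5 N; a single one-way twist is not enough. Free once its underside is 25 mm above the collar
- spindle2 (a point): centre of the collar's top at rig y = 90 mm (rises with the spindle). A straight pull needs 40 to 55 N to slip a knob; while the knob swings +-0.4 rad at about 0.8 rad/s and is raised at about 2 mm/s it needs under 5 N; a single one-way twist is not enough. Free once its underside is 25 mm above the collar
- lift0 (a joint): how far the spindle at rig y = -90 mm has been drawn up out of the rig, m: 0 at rest, stop at 0.016. Spring-hung, about 0.8 N per mm plus 1.6 N preload; sinks back when let go. A red band on its stem comes into view above the rig's top at 0.006.
- lift1 (a joint): how far the spindle at rig y = 0 mm has been drawn up out of the rig, m: 0 at rest, stop at 0.016. Spring-hung, about 0.8 N per mm plus 1.6 N preload; sinks back when let go. A red band on its stem comes into view above the rig's top at 0.006.
- lift2 (a joint): how far the spindle at rig y = 90 mm has been drawn up out of the rig, m: 0 at rest, stop at 0.016. Spring-hung, about 0.8 N per mm plus 1.6 N preload; sinks back when let go. A red band on its stem comes into view above the rig's top at 0.006.
- tray_blue: blue open tray, fixed, 160 (x) x 140 (y) x 45 mm high, walls and floor 4 mm; origin under its centre. For black knobs
- tray_green: green open tray, fixed, 160 (x) x 140 (y) x 45 mm high, walls and floor 4 mm; origin under its centre. For white knobs
- panel: white control box, fixed, 80 (x) x 150 (y) x 40 mm high, origin under its centre, with two upright push buttons on top: red at panel y = +36 mm, green at y = -36 mm
- stop_top (a point): centre of the top of the red stop button, 28 mm across, standing about 62 mm above the bench; pressed straight down (moves with the button)
- stop (a joint): travel of the red stop button, m: 0 up, 0.006 fully down (takes 5 N); springs back when released
- log_top (a point): centre of the top of the green batch-done button, 28 mm across, standing about 62 mm above the bench; pressed straight down (moves with the button)
- log (a joint): travel of the green batch-done button, m: 0 up, 0.006 fully down (takes 5 N); springs back when released
- cylinder: glass measuring cylinder, 32 mm across on a 64 mm foot, 163 mm tall, standing loose to the side of a tray; origin under its foot. A bystander
Things that resemble listed ones, but are neither listed nor needed, are in the scene too. What is shaped like the knob_d but turquoise is not meant.

How it is judged:
On the way, in this order (a step that is already met when the one before it is completed fails the run):
1. the red stop button is fully down while the mounted knobs are still untouched (value of joint stop above 0.005 m and distance of each of knob_a, knob_b, knob_c from where it was at the start of the episode below 0.015 m), for 0.1 s.
2. every knob present lies in the tray of its colour (x of knob_a in the frame of tray_blue between -0.078 and 0.078 m and y of knob_a in the frame of tray_blue between -0.068 and 0.068 m and z of each of knob_a, knob_b, knob_d in the frame of tray_blue below 0.05 m and x of knob_b in the frame of tray_blue between -0.078 and 0.078 m and y of knob_b in the frame of tray_blue between -0.068 and 0.068 m and x of knob_c in the frame of tray_green between -0.078 and 0.078 m and y of knob_c in the frame of tray_green between -0.068 and 0.068 m and z of each of knob_c, knob_e in the frame of tray_green below 0.05 m and x of knob_d in the frame of tray_blue between -0.078 and 0.078 m and y of knob_d in the frame of tray_blue between -0.068 and 0.068 m and x of knob_e in the frame of tray_green between -0.078 and 0.078 m and y of knob_e in the frame of tray_green between -0.068 and 0.068 m and value of joint stop below 0.0015 m), for 0.2 s.
3. the green button is fully down (value of joint log above 0.005 m), for 0.1 s.
At the end, for the whole second after the job is handed in: every black knob lies at rest inside the blue tray and every white one inside the green tray (origin within the walls and less than 50 mm above the tray's underside), and both buttons are up again (within 1.5 mm) (all of step 2 and linear speed of each of knob_a, knob_b, knob_c, knob_d, knob_e below 0.03 m/s and value of joint log below 0.0015 m); the robot touches nothing.
It fails at once if a spindle was drawn up by more than 6.5 mm, so that its red band showed (value of joint any of lift0, lift1, lift2 above 0.0065 m).
It fails at once if the measuring cylinder was knocked over (leaning more than 35 degrees) (angle between cylinder's own z axis and vertical above 0.6 rad).
Of knob_a, knob_b, knob_c only 2 to 3 are there at a start; the rules pass over those that are not, and their reading is None.
Of knob_d, knob_e only 1 to 2 are there at a start; the rules pass over those that are not, and their reading is None.
At some moment in a run one of knob_d, knob_e may be knocked a few centimetres aside while the robot is not near it.
Once in a run the grip may slacken for a moment while it holds something.
It also fails if it takes over 210 s, if anything falls off the work surface, if the arm or the gripper's body presses on something with over 40 N, if the wrist force passes 120 N, or if a joint passes its speed limit or range.

### The arm

A 6-joint arm with a two-finger parallel gripper is mounted at the origin on the work surface. World frame = base frame: x ahead of the robot, y to its left, z up, the work surface at z = 0. Lengths are in m, angles in rad, forces in N, time in s.
With the tool pointing down it reaches from about 0.4 to 0.825 m from the base axis. Payload 7 kg.
Tool frame: the origin (TCP) lies at the very end of the fingers, on their centre line; the grasp point (between the pads) lies 19 mm behind it (arm.pinch_z is the z of the grasp point in the tool frame, in m); z points along the fingers, y is the direction in which the jaws open and shut (so a half turn about z gives the same grasp; the last joint's range is limited). The gripper opens to 88 mm and grips with 3 to 60 N. Pads are 19 mm wide; open, the fingers measure 130 mm over their backs; the gripper's body (78 mm by 193 mm) begins 47 mm behind the grasp point.
Start: joints at [-0.917, 0.359, 0.012, 0, -1.224, -0.288], TCP at [0.241, -0.63, 0.227] pointing down, gripper open.
Joint ranges: [-3.07, 3.07], [-1.43, 2.12], [-1.02, 1.25], [-3.03, 1.67], [-3.05, -0], [-3.03, 3.03]. Speed limits (rad/s): [2.39, 2.39, 3.01, 3.14, 3.14, 3.14].

### API

Orientations are given as [roll, pitch, yaw] about the fixed x, y, z axes, in that order (R = Rz(yaw) Ry(pitch) Rx(roll)).
In Python, from station import arm gives the robot as it stands.
- The arm moves only by the tool drive_tool, never from a script. Its argument "targets" is a list of rows, each a list of 6 numbers: the shift along the world's x, y, z in units of 0.04 m (1.0 is 0.04 m), then the turn, a rotation vector about the world's x, y, z in units of 6 degrees (1.0 is 6 degrees). In form: [[x, y, z, wx, wy, wz], ...]. A call has 1 to 5 rows; each row shifts and turns the commanded pose from where the row before left it; what a row does not reach is not made up. A row lasts 1/8 s, in which the tool goes at most 62.5 mm and 10.7 degrees, less where a joint would pass 70% of its speed; a pose out of reach is approached as far as the arm can. A call with a number of a shift or a turn outside -1 to 1 is refused whole. A call with a gripper value outside its range is refused whole. "claw" is the opening, from 0 (shut) to 1 (fully open), set as the call begins (left out, the last holds). The fingers move at their own pace and stop on an object; "newtons" is the grip in N (left out, the last holds). Time passes only in rows, so rows that do not move let the fingers close. It gives the time, the measured TCP pose, the force and the opening at its end, in the units of the state.
- arm.get_state(): the state, without advancing time (a new reading comes with each control period).
- arm.grab_frame(name): name is "scene" or "top"; returns (picture, depth): 420x560x3 uint8, red, green, blue; 420x560 float32, m along the optical axis (not along the pixel's ray), 0 where there is no reading.
- arm.get_calibration(name): a dict with "mtx" (3x3 intrinsics, pixels), "origin" and "rotation" of the camera in the world. Camera axes: x right, y up, looking along -z (the intrinsics and any distortion apply to the point x, -y, -z); pixel columns grow to the right and rows downward; lengths in m; the calibration is good to about 2 mm. A picture is of the moment at which its call begins. get_calibration takes no time and is no camera call.
- arm.job_done(): hands the job in, once; it reports no verdict.
Trained networks look in the newest picture that a camera, given by its name, has taken for a name from the list of things; names that differ only in an ending like _2 or _b are one class to them, and where a whole thing is asked for, a point or a joint stands for the part that bears it (a point fixed in the world has none). Each returns a list of dicts, best first, with "score" (0 to 1); they miss things now and then, are a little off and sometimes report something else, mostly with a low value. They report only what shows in the picture. A call takes as long as a camera call. They do not tell look-alikes from the thing itself.
- arm.search_frame(target, camera): "point" ([x, y, z] in m, in the coordinates of the camera as it stood for that picture, good to about 4 mm: the middle of the surface that is visible of it).
- arm.cut_out(target, camera): "pixels" (420x560 bool, what is visible of it).
- arm.landmark_of(target, camera): "point" ([x, y, z] in m, in the coordinates of the camera as it stood for that picture, good to about 4 mm: a listed point, or the origin of a listed thing).
The state is a dict: "t": time; "q": joint angles; "qd": joint speeds; "joint_efforts": joint torques, N m; "eef_pos": TCP position; "ee_rot": TCP orientation; "force": force on the tool from outside, world axes, zero at the start; "moment": the same for the moment, N m; "width": finger opening in m.
Only numpy, scipy, OpenCV 4.12 (cv2) and the standard library are available. Lean on these libraries where they do the work, as an engineer would, in place of code of your own. Each camera call takes 0.05 s, during which the arm holds its last target. There are 200 camera calls.

## Working session

There is one attempt and no reset: what is moved stays moved. The work goes in short steps, Python scripts to look and compute and a tool call to move; the robot and the scene stay as the last step left them, time stands still between calls to the robot, and variables do not carry over. Pictures are saved under pics/ and viewed, about 12 in all and at most 16, crops included, and the job is handed in when it is done.

Besides the shell and the picture viewer there is one more tool, called as name(argument=value, ...), one argument or row to a line, values as JSON. drive_tool: Moves the arm, as the interface text tells. Shifts and turns lie within -1 to 1; 1 stands for 0.04 m of shift or 6 degrees of turn. Its arguments: {"type":"object","properties":{"targets":{"type":"array"},"claw":{"type":"number"},"newtons":{"type":"number"}},"required":["targets"]}

```bash
ls; mkdir -p pics
cat > h.py <<'E'
from station import arm
import numpy as np, cv2
def snap(c,name=None):
    p,d=arm.grab_frame(c)
    if name: cv2.imwrite('pics/'+name+'.png',p[:,:,::-1])
    return p,d
def cal(c):
    k=arm.get_calibration(c); return np.array(k['mtx']),np.array(k['origin']),np.array(k['rotation'])
def w(c,pt):
    m,o,R=cal(c); return o+R@np.array(pt)
def grid(c,d):
    m,o,R=cal(c); v,u=np.mgrid[0:d.shape[0],0:d.shape[1]]
    P=np.stack([(u-m[0,2])/m[0,0]*d,-(v-m[1,2])/m[1,1]*d,-d],-1)
    return P@R.T+o
E
python3 - <<'E'
from h import *
np.set_printoptions(precision=3,suppress=True)
for c in('scene','top'):
    snap(c,c+'0'); print(c,arm.get_calibration(c))
    for t in ['rig','tray_blue','tray_green','panel','cylinder','stop_top','log_top','spindle0','spindle1','spindle2','knob_a','knob_c','knob_d','knob_e']:
        print(t,[(round(r['score'],2),w(c,r['point'])) for r in arm.landmark_of(t,c)][:6])
s=arm.get_state();print(s)
E
```

```text
pics
scene {'mtx': array([[545.313,   0.   , 282.756],
       [  0.   , 545.313, 206.03 ],
       [  0.   ,   0.   ,   1.   ]]), 'origin': array([1.388, 0.09 , 0.829]), 'rotation': array([0.856, 0.014, 1.601])}
rig [(0.84, array([-0.467, -1.764, -1.026])), (0.7, array([-0.467, -1.764, -1.026])), (0.6, array([-0.712, -2.01 , -1.271])), (0.5, array([-0.21 , -1.507, -0.769]))]
tray_blue [(0.78, array([-0.951, -2.249, -1.51 ]))]
tray_green [(0.78, array([-0.434, -1.732, -0.993]))]
panel [(0.83, array([-0.212, -1.509, -0.771])), (0.43, array([-0.623, -1.921, -1.182]))]
cylinder [(0.79, array([-0.268, -1.566, -0.827])), (0.43, array([-0.629, -1.926, -1.188]))]
stop_top [(0.44, array([-0.113, -1.411, -0.672]))]
log_top [(0.67, array([-0.436, -1.733, -0.994])), (0.57, array([-0.171, -1.468, -0.73 ]))]
spindle0 [(0.74, array([-0.471, -1.769, -1.03 ])), (0.59, array([-0.408, -1.706, -0.967])), (0.37, array([-0.339, -1.637, -0.898]))]
spindle1 [(0.74, array([-0.471, -1.769, -1.03 ])), (0.59, array([-0.408, -1.706, -0.967])), (0.37, array([-0.339, -1.637, -0.898]))]
spindle2 [(0.74, array([-0.47
[... 2256 characters left out ...]
2.982])), (0.55, array([2.056, 1.832, 2.981])), (0.49, array([2.097, 1.873, 3.023]))]
knob_e [(0.62, array([2.03 , 1.807, 2.956])), (0.6, array([2.076, 1.853, 3.002])), (0.59, array([2.056, 1.832, 2.982])), (0.55, array([2.056, 1.832, 2.981])), (0.49, array([2.097, 1.873, 3.023]))]
{'t': 1.5, 'q': array([-0.917,  0.359,  0.012,  0.   , -1.224, -0.288]), 'qd': array([ 0.   ,  0.   ,  0.001, -0.002,  0.001, -0.   ]), 'joint_efforts': array([ -0.001, -58.237,  29.33 ,   7.002,   0.013,  -0.   ]), 'eef_pos': array([ 0.241, -0.63 ,  0.227]), 'ee_rot': array([ 3.142, -0.   , -2.776]), 'force': array([-0.283, -0.698, -0.173]), 'moment': array([ 0.003,  0.024, -0.064]), 'width': 0.08747103197698866}
```

```bash
sed -i "s/np.array(k\['rotation'\])/Rotation.from_euler('xyz',k['rotation']).as_matrix()/; s/^import numpy.*/&\nfrom scipy.spatial.transform import Rotation/" h.py
python3 - <<'E'
from h import *
np.set_printoptions(precision=3,suppress=True)
for c in('scene','top'):
    snap(c,c+'1')
    for t in ['rig','tray_blue','tray_green','panel','cylinder','stop_top','log_top','spindle0','knob_a']:
        print(t,[(round(r['score'],2),w(c,r['point'])) for r in arm.landmark_of(t,c)][:6])
E
```

```text
rig [(0.74, array([0.6  , 0.27 , 0.063])), (0.65, array([0.614, 0.001, 0.005]))]
tray_blue [(0.82, array([ 0.404, -0.272,  0.005]))]
tray_green [(0.76, array([0.442, 0.264, 0.003]))]
panel [(0.97, array([ 0.597,  0.308, -0.002])), (0.53, array([ 0.409, -0.27 ,  0.003]))]
cylinder [(0.75, array([0.475, 0.404, 0.   ]))]
stop_top [(0.67, array([0.593, 0.342, 0.065])), (0.53, array([0.601, 0.091, 0.062])), (0.5, array([0.599, 0.271, 0.062]))]
log_top [(0.73, array([0.598, 0.271, 0.064])), (0.41, array([0.612, 0.003, 0.001])), (0.37, array([ 0.434, -0.039,  0.002]))]
spindle0 [(0.49, array([ 0.611, -0.001,  0.063])), (0.46, array([ 0.626, -0.087,  0.059])), (0.4, array([0.6  , 0.093, 0.065]))]
knob_a [(0.88, array([0.432, 0.063, 0.003])), (0.85, array([0.615, 0.002, 0.062])), (0.82, array([0.597, 0.09 , 0.063])), (0.66, array([ 0.355,  0.006, -0.002])), (0.59, array([ 0.433, -0.042,  0.004])), (0.54, array([ 0.406, -0.27 ,  0.009]))]
rig [(0.95, array([ 0.607, -0.003,  0.004])), (0.35, array([ 0.435,  0.058, -0.002]))]
tray_blue [(0.88, array([ 0.405, -0.278,  0.003]))]
tray_green [(0.74, array([0.439, 0.261, 0.003]))]
panel [(0.78, array([ 0.597,  0.306, -0.   ]))]
cylinder [(0.6, array([ 0.473,  0.4  , -0.   ]))]
stop_top [(0.63, array([0.591, 0.343, 0.065]))]
log_top [(0.53, array([0.602, 0.27 , 0.061]))]
spindle0 [(0.58, array([ 0.625, -0.091,  0.063]))]
knob_a [(0.66, array([ 0.434,  0.06 , -0.003])), (0.58, array([ 0.436, -0.044, -0.001])), (0.55, array([0.351, 0.01 , 0.005])), (0.47, array([ 0.614, -0.001,  0.063])), (0.43, array([0.599, 0.086, 0.06 ]))]
```

View pics/scene0.png

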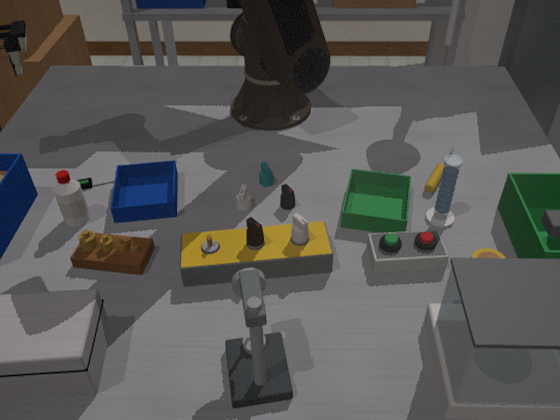

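View pics/top0.png

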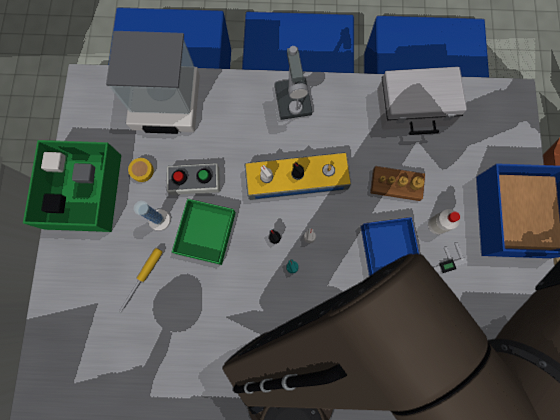

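```bash
cat >> h.py <<'E'
def bar(P,x,y,zt,r=0.03,tol=0.012):
    m=(np.hypot(P[...,0]-x,P[...,1]-y)<r)&(abs(P[...,2]-zt)<tol)
    q=P[m]
    if len(q)<5: return None
    c=np.median(q,0); (cx,cy),(a,b),t=cv2.minAreaRect((q[:,:2]*1e4).astype(np.float32))
    if a<b: t+=90
    t=(t+90)%180-90
    ww,v=np.linalg.eigh(np.cov(q[:,:2].T)); pc=np.degrees(np.arctan2(v[1,1],v[0,1]));pc=(pc+90)%180-90
    return dict(n=len(q),med=c.round(4),rect=(round(cx/1e4,4),round(cy/1e4,4),round(max(a,b)/10,1),round(min(a,b)/10,1),round(t)),pca=round(pc), sd=np.sqrt(ww).round(4))
E
python3 - <<'E'
from h import *
for c in('top','scene'):
    p,d=snap(c); P=grid(c,d)
    print(c)
    for n,x,y,z in [('mb',.614,0,.111),('mw',.598,.088,.111),('lb',.433,.061,.05),('lw',.434,-.042,.05)]: print(n,bar(P,x,y,z))
    m=(P[...,2]>.14)&(P[...,0]>.5)&(P[...,0]<1.0)&(abs(P[...,1])<.4)&(d>0)
    q=P[m]; print('tall',len(q),q.min(0).round(3) if len(q) else 0,q.max(0).round(3) if len(q) else 0)
    l=q[(abs(q[:,1])<.2)&(q[:,0]<.9)];
    for i in range(0,len(l),max(1,len(l)//15)): print(l[i].round(3))
p,_=snap('scene'); q,_=snap('top')
a=cv2.resize(p[150:290,170:340],(680,560),interpolation=cv2.INTER_CUBIC)[:280]
a=cv2.resize(p[160:250,180:330],(750,450),interpolation=cv2.INTER_CUBIC);cv2.imwrite('pics/c1.png',a[:,:,::-1])
E
```

```text
top
mb {'n': 82, 'med': array([ 0.6103, -0.0007,  0.1134]), 'rect': (0.6119, -0.0004, 36.2, 15.0, 42), 'pca': 44, 'sd': array([0.0044, 0.0108])}
mw {'n': 75, 'med': array([0.598 , 0.0894, 0.113 ]), 'rect': (0.5988, 0.0894, 36.5, 14.7, 36), 'pca': 38, 'sd': array([0.0043, 0.0106])}
lb {'n': 66, 'med': array([0.4299, 0.0594, 0.0527]), 'rect': (0.4311, 0.0599, 35.5, 13.6, 33), 'pca': 32, 'sd': array([0.0041, 0.0107])}
lw {'n': 67, 'med': array([ 0.4361, -0.0413,  0.0532]), 'rect': (0.4363, -0.0412, 35.9, 13.8, -7), 'pca': -6, 'sd': array([0.0041, 0.0108])}
tall 2845 [ 0.787 -0.018  0.14 ] [0.953 0.4   0.229]
[0.9   0.03  0.228]
[0.897 0.016 0.212]
[0.884 0.034 0.211]
[0.875 0.021 0.213]
[0.864 0.008 0.217]
[0.854 0.026 0.213]
[0.846 0.017 0.212]
[0.838 0.004 0.211]
[0.824 0.022 0.214]
[0.828 0.006 0.195]
[0.816 0.029 0.182]
[0.806 0.021 0.19 ]
[0.803 0.018 0.186]
[0.804 0.012 0.173]
[0.806 0.001 0.159]
[0.802 0.023 0.149]
scene
mb {'n': 161, 'med': array([0.619 , 0.0008, 0.1111]), 'rect': (0.615, 0.0006, 38.3, 15.9, 45), 'pca': 46, 'sd': array([0.0043, 0.0111])}
mw {'n': 160, 'med': array([0.6057, 0.0892, 0.1111]), 'rect': (0.6009, 0.0889, 37.0, 16.1, 38), 'pca': 42, 'sd': array([0.0044, 0.0109])}
lb {'n': 113, 'med': array([0.4381, 0.06  , 0.0496]), 'rect': (0.4344, 0.0591, 37.6, 15.5, 35), 'pca': 37, 'sd': array([0.0042, 0.0113])}
lw {'n': 100, 'med': array([ 0.4463, -0.0403,  0.0506]), 'rect': (0.4393, -0.041, 38.5, 14.2, -8), 'pca': -8, 'sd': array([0.0043, 0.0115])}
tall 8910 [ 0.786 -0.019  0.14 ] [0.954 0.4   0.228]
[0.806 0.008 0.193]
[0.832 0.002 0.212]
[0.837 0.02  0.214]
[0.841 0.028 0.214]
[0.817 0.028 0.183]
[0.846 0.03  0.211]
[0.853 0.029 0.214]
[0.854 0.026 0.211]
[0.86  0.025 0.214]
[0.864 0.025 0.214]
[0.867 0.027 0.212]
[ 0.826 -0.014  0.156]
[0.876 0.016 0.212]
[0.882 0.016 0.213]
[0.897 0.025 0.225]
[0.894 0.009 0.202]
```

View pics/c1.png

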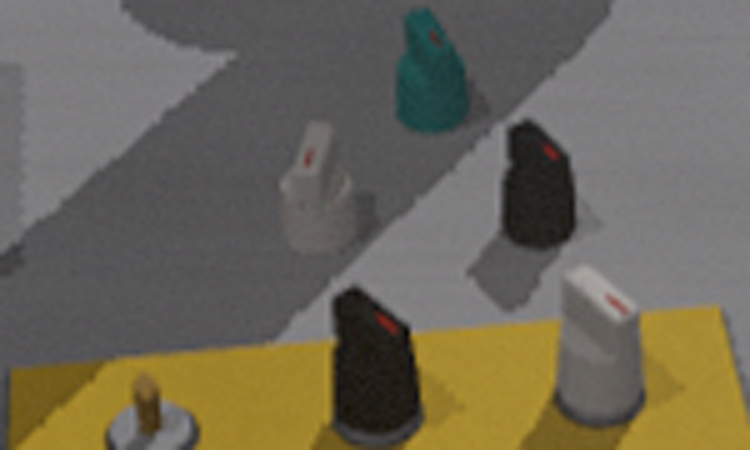

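drive_tool(
  targets=[
    [0.34,0.94,0,0,0,0],
    [0.34,0.94,0,0,0,0],
    [0.34,0.94,0,0,0,0],
    [0.34,0.94,0,0,0,0],
    [0.34,0.94,0,0,0,0],
  ],
  claw=0,
  newtons=20,
)

```text
t: 3.32
eef_pos: [0.3097, -0.4412, 0.2267]
ee_rot: [-3.141, 0.0, -2.776]
force: [0.6, -0.3, 0.3]
width: 0.0433
```

drive_tool(
  targets=[
    [0.34,0.94,0,0,0,0],
    [0.34,0.94,0,0,0,0],
    [0.34,0.94,0,0,0,0],
    [0.34,0.94,0,0,0,0],
    [0.34,0.94,0,0,0,0],
  ],
)

```text
t: 3.95
eef_pos: [0.3778, -0.2531, 0.2269]
ee_rot: [-3.141, 0.001, -2.776]
force: [0.4, 0.1, 0.1]
width: 0.0008
```

drive_tool(
  targets=[
    [0.34,0.94,0,0,0,0],
    [0.34,0.94,0,0,0,0],
    [0.34,0.94,0,0,0,0],
    [0.34,0.94,0,0,0,0],
    [0.34,0.94,0,0,0,0],
  ],
)

```text
t: 4.58
eef_pos: [0.4458, -0.065, 0.2269]
ee_rot: [-3.141, 0.001, -2.776]
force: [-0.2, -0.7, 0.9]
width: 0.0007
```

drive_tool(
  targets=[
    [0.34,0.94,0,0,0,0],
    [0.34,0.94,0,0,0,0],
    [0.34,0.94,0,0,0,0],
    [0.34,0.94,0,0,0,0],
    [0.34,0.94,0,0,0,0],
  ],
)

```text
t: 5.2
eef_pos: [0.5138, 0.123, 0.2268]
ee_rot: [3.142, 0.001, -2.776]
force: [0.3, -0.4, -0.2]
width: 0.0005
```

drive_tool(
  targets=[
    [0.34,0.94,0,0,0,0],
    [0.34,0.94,0,0,0,0],
    [0.34,0.94,0,0,0,0],
    [0.34,0.94,0,0,0,0],
    [0.3,0.8,0,0,0,0],
  ],
)

```text
t: 5.82
eef_pos: [0.5802, 0.3055, 0.2265]
ee_rot: [-3.142, 0.0, -2.775]
force: [-0.1, 0.3, -0.2]
width: 0.0005
```

drive_tool(
  targets=[
    [0.3,0.93,0,0,0,0],
    [0,0,-1,0,0,0],
    [0,0,-1,0,0,0],
    [0,0,-1,0,0,0],
    [0,0,-0.95,0,0,0],
  ],
)

```text
t: 6.45
eef_pos: [0.5918, 0.3413, 0.0673]
ee_rot: [-3.142, 0.0, -2.776]
force: [0.3, 1.0, -0.4]
width: 0.0007
```

drive_tool(
  targets=[
    [0,0,-0.1,0,0,0],
    [0,0,-0.1,0,0,0],
    [0,0,-0.05,0,0,0],
    [0,0,0,0,0,0],
    [0,0,0,0,0,0],
  ],
)

```text
t: 7.08
eef_pos: [0.5925, 0.3417, 0.0598]
ee_rot: [3.141, 0.002, -2.776]
force: [1.2, -0.2, 3.1]
width: 0.0007
```

drive_tool(
  targets=[
    [0,0,-0.06,0,0,0],
    [0,0,-0.06,0,0,0],
    [0,0,0,0,0,0],
    [0,0,0,0,0,0],
  ],
)

```text
t: 7.58
eef_pos: [0.5926, 0.3417, 0.0561]
ee_rot: [3.141, 0.002, -2.775]
force: [-3.5, -2.3, 17.3]
width: 0.0006
```

drive_tool(
  targets=[
    [0,0,0,0,0,0],
    [0,0,0.8,0,0,0],
    [0,0,0.9,0,0,0],
    [0,0,0.9,0,0,0],
    [0,-0.9,0,0,0,0.7],
  ],
)

```text
t: 8.2
eef_pos: [0.5931, 0.3077, 0.1605]
ee_rot: [3.14, 0.005, -2.699]
force: [-0.0, -0.4, -0.3]
width: 0.0006
```

drive_tool(
  targets=[
    [0.05,-0.9,0,0,0,0.7],
    [0.05,-0.9,0,0,0,0.7],
    [0.05,-0.9,0,0,0,0.7],
    [0.05,-0.9,0,0,0,0.2],
    [0.05,-0.9,0,0,0,0],
  ],
  claw=0.5,
)

```text
t: 8.82
eef_pos: [0.6014, 0.1243, 0.1572]
ee_rot: [3.141, -0.001, -2.461]
force: [0.5, -0.3, 0.4]
width: 0.0421
```

drive_tool(
  targets=[
    [0,-0.9,0,0,0,0],
    [0,0,0,0,0,0],
  ],
)

```text
t: 9.07
eef_pos: [0.6012, 0.0872, 0.1572]
ee_rot: [3.141, -0.001, -2.464]
force: [0.1, -0.1, -0.1]
width: 0.0442
```

drive_tool(
  targets=[
    [-0.03,0.05,-0.7,0,0,0],
    [0,0,-0.6,0,0,0],
    [0,0,-0.27,0,0,0],
    [0,0,0,0,0,0],
  ],
)

```text
t: 9.57
eef_pos: [0.6003, 0.0916, 0.0943]
ee_rot: [3.141, -0.002, -2.461]
force: [0.5, 0.5, 1.0]
width: 0.0436
```

drive_tool(
  targets=[
    [0,0,0,0,0,0],
    [0,0,0,0,0,0],
    [0,0,0,0,0,0],
    [0,0,0,0,0,0],
  ],
  claw=0,
  newtons=35,
)

```text
t: 10.07
eef_pos: [0.601, 0.0912, 0.0954]
ee_rot: [-3.141, 0.001, -2.462]
force: [-0.2, 0.2, 1.4]
width: 0.0138
```

drive_tool(
  targets=[
    [0,0,0,0,0,0.95],
    [0,0,0.006,0,0,0.95],
    [0,0,0.006,0,0,0.95],
    [0,0,0.006,0,0,0.95],
    [0,0,0.006,0,0,-0.95],
  ],
)

```text
t: 10.7
eef_pos: [0.6004, 0.0914, 0.0956]
ee_rot: [3.141, -0.0, -2.163]
force: [1.3, 0.2, -3.0]
width: 0.0137
```

drive_tool(
  targets=[
    [0,0,0.006,0,0,-0.95],
    [0,0,0.006,0,0,-0.95],
    [0,0,0.006,0,0,-0.95],
    [0,0,0.006,0,0,-0.95],
    [0,0,0.006,0,0,-0.95],
  ],
)

```text
t: 11.32
eef_pos: [0.6012, 0.091, 0.097]
ee_rot: [-3.141, 0.001, -2.664]
force: [3.7, -2.4, -4.2]
width: 0.0136
```

drive_tool(
  targets=[
    [0,0,0.006,0,0,-0.95],
    [0,0,0.006,0,0,-0.95],
    [0,0,0.006,0,0,0.95],
    [0,0,0.006,0,0,0.95],
    [0,0,0.006,0,0,0.95],
  ],
)

```text
t: 11.95
eef_pos: [0.6011, 0.0911, 0.0984]
ee_rot: [-3.141, 0.001, -2.558]
force: [2.0, -1.7, -1.9]
width: 0.0139
```

drive_tool(
  targets=[
    [0,0,0.006,0,0,0.95],
    [0,0,0.006,0,0,0.95],
    [0,0,0.006,0,0,0.95],
    [0,0,0.006,0,0,0.95],
    [0,0,0.006,0,0,0.95],
  ],
)

```text
t: 12.58
eef_pos: [0.6002, 0.0914, 0.0991]
ee_rot: [3.141, -0.0, -2.061]
force: [0.0, 0.4, -1.4]
width: 0.0134
```

drive_tool(
  targets=[
    [0,0,0.006,0,0,-0.95],
    [0,0,0.006,0,0,-0.95],
    [0,0,0.006,0,0,-0.95],
    [0,0,0.006,0,0,-0.95],
    [0,0,0.006,0,0,-0.95],
  ],
)

```text
t: 13.2
eef_pos: [0.601, 0.0912, 0.1006]
ee_rot: [-3.141, 0.0, -2.564]
force: [2.9, -1.0, -3.3]
width: 0.0138
```

drive_tool(
  targets=[
    [0,0,0.007,0,0,-0.95],
    [0,0,0.007,0,0,-0.95],
    [0,0,0.007,0,0,-0.95],
    [0,0,0.007,0,0,0.95],
    [0,0,0.007,0,0,0.95],
  ],
)

```text
t: 13.82
eef_pos: [0.6011, 0.091, 0.102]
ee_rot: [-3.141, 0.001, -2.658]
force: [2.3, -1.4, -4.4]
width: 0.0134
```

drive_tool(
  targets=[
    [0,0,0.007,0,0,0.95],
    [0,0,0.007,0,0,0.95],
    [0,0,0.007,0,0,0.95],
    [0,0,0.007,0,0,0.95],
    [0,0,0.007,0,0,0.95],
  ],
)

```text
t: 14.45
eef_pos: [0.6004, 0.0913, 0.1032]
ee_rot: [3.141, -0.0, -2.16]
force: [-0.0, 1.1, -3.6]
width: 0.0138
```

drive_tool(
  targets=[
    [0,0,0.007,0,0,0.95],
    [0,0,0.007,0,0,-0.95],
    [0,0,0.007,0,0,-0.95],
    [0,0,0.007,0,0,-0.95],
    [0,0,0.007,0,0,-0.95],
  ],
)

```text
t: 15.08
eef_pos: [0.6005, 0.091, 0.1045]
ee_rot: [-3.142, -0.0, -2.465]
force: [1.2, -1.8, -3.9]
width: 0.0134
```

drive_tool(
  targets=[
    [0,0,0.007,0,0,-0.95],
    [0,0,0.007,0,0,-0.95],
    [0,0,0.007,0,0,-0.95],
    [0,0,0.007,0,0,-0.95],
    [0,0,0.007,0,0,0.95],
  ],
)

```text
t: 15.7
eef_pos: [0.6007, 0.0907, 0.1059]
ee_rot: [-3.141, -0.0, -2.76]
force: [2.2, -2.5, -2.4]
width: 0.014
```

drive_tool(
  targets=[
    [0,0,0.007,0,0,0.95],
    [0,0,0.007,0,0,0.95],
    [0,0,0.007,0,0,0.95],
    [0,0,0.007,0,0,0.95],
    [0,0,0.007,0,0,0.95],
  ],
)

```text
t: 16.32
eef_pos: [0.6003, 0.0911, 0.1073]
ee_rot: [3.141, -0.0, -2.26]
force: [0.3, -0.2, -1.6]
width: 0.0138
```

drive_tool(
  targets=[
    [0,0,0.007,0,0,0.95],
    [0,0,0.007,0,0,0.95],
    [0,0,0.007,0,0,-0.95],
    [0,0,0.007,0,0,-0.95],
    [0,0,0.007,0,0,-0.95],
  ],
)

```text
t: 16.95
eef_pos: [0.6004, 0.0909, 0.1088]
ee_rot: [3.142, -0.001, -2.365]
force: [2.6, -0.9, -1.2]
width: 0.0135
```

drive_tool(
  targets=[
    [0,0,0.007,0,0,-0.95],
    [0,0,0.007,0,0,-0.95],
    [0,0,0.007,0,0,-0.95],
    [0,0,0.007,0,0,-0.95],
    [0,0,0.007,0,0,-0.95],
  ],
)

```text
t: 17.58
eef_pos: [0.6007, 0.0904, 0.1102]
ee_rot: [-3.141, -0.001, -2.863]
force: [2.3, -3.3, -2.9]
width: 0.0134
```

drive_tool(
  targets=[
    [0,0,0.007,0,0,0.95],
    [0,0,0.007,0,0,0.95],
    [0,0,0.007,0,0,0.95],
    [0,0,0.007,0,0,0.95],
    [0,0,0.007,0,0,0.95],
  ],
)

```text
t: 18.2
eef_pos: [0.6004, 0.0909, 0.1116]
ee_rot: [3.141, -0.001, -2.359]
force: [1.3, -0.8, -2.4]
width: 0.0141
```

drive_tool(
  targets=[
    [0,0,0.007,0,0,0.95],
    [0,0,0.007,0,0,0.95],
    [0,0,0.007,0,0,0.95],
    [0,0,0.007,0,0,-0.95],
    [0,0,0.007,0,0,-0.95],
  ],
)

```text
t: 18.82
eef_pos: [0.6002, 0.0913, 0.1129]
ee_rot: [3.141, -0.0, -2.266]
force: [1.1, 1.0, -3.8]
width: 0.0133
```

drive_tool(
  targets=[
    [0,0,0.007,0,0,-0.95],
    [0,0,0.007,0,0,-0.95],
    [0,0,0.007,0,0,-0.95],
    [0,0,0.007,0,0,-0.95],
    [0,0,0.007,0,0,-0.95],
  ],
)

```text
t: 19.45
eef_pos: [0.6007, 0.0906, 0.1148]
ee_rot: [-3.141, -0.0, -2.763]
force: [1.1, -3.4, -0.1]
width: 0.0138
```

drive_tool(
  targets=[
    [0,0,0.007,0,0,-0.95],
    [0,0,0.007,0,0,0.95],
    [0,0,0.007,0,0,0.95],
    [0,0,0.007,0,0,0.95],
    [0,0,0.007,0,0,0.95],
  ],
)

```text
t: 20.08
eef_pos: [0.6006, 0.0911, 0.1164]
ee_rot: [-3.142, -0.0, -2.458]
force: [0.4, 0.5, 1.4]
width: 0.0136
```

drive_tool(
  targets=[
    [0,0,0.008,0,0,0.95],
    [0,0,0.008,0,0,0.95],
    [0,0,0.008,0,0,0.95],
    [0,0,0.008,0,0,0.95],
    [0,0,0.008,0,0,-0.95],
  ],
)

```text
t: 20.7
eef_pos: [0.6005, 0.0912, 0.1177]
ee_rot: [3.141, -0.0, -2.164]
force: [0.4, -0.7, -0.4]
width: 0.0135
```

drive_tool(
  targets=[
    [0,0,0.008,0,0,-0.95],
    [0,0,0.008,0,0,-0.95],
    [0,0,0.008,0,0,-0.95],
    [0,0,0.008,0,0,-0.95],
    [0,0,0.008,0,0,-0.95],
  ],
)

```text
t: 21.32
eef_pos: [0.6005, 0.0912, 0.1193]
ee_rot: [3.141, -0.0, -2.664]
force: [0.5, -0.9, -1.0]
width: 0.0136
```

drive_tool(
  targets=[
    [0,0,0.008,0,0,-0.95],
    [0,0,0.008,0,0,-0.95],
    [0,0,0.008,0,0,0.95],
    [0,0,0.008,0,0,0.95],
    [0,0,0.008,0,0,0.95],
  ],
)

```text
t: 21.95
eef_pos: [0.6005, 0.0912, 0.1209]
ee_rot: [3.141, -0.0, -2.558]
force: [0.0, -0.1, -0.3]
width: 0.0136
```

drive_tool(
  targets=[
    [0,0,0.008,0,0,0.95],
    [0,0,0.008,0,0,0.95],
    [0,0,0.008,0,0,0.95],
    [0,0,0.008,0,0,0.95],
    [0,0,0.008,0,0,0.95],
  ],
)

```text
t: 22.58
eef_pos: [0.6005, 0.0912, 0.1225]
ee_rot: [3.141, -0.0, -2.061]
force: [-0.9, -0.7, -0.7]
width: 0.0136
```

drive_tool(
  targets=[
    [0,0,0.02,0,0,-0.95],
    [0,0,0.03,0,0,-0.95],
    [0,0,0.03,0,0,-0.95],
    [0,0,0.03,0,0,-0.95],
  ],
)

```text
t: 23.08
eef_pos: [0.6005, 0.0912, 0.1269]
ee_rot: [3.141, -0.0, -2.465]
force: [0.5, -0.5, 0.3]
width: 0.0137
```

Run:
```python
from h import *
p,d=snap('scene')
cv2.imwrite('pics/c2.png',cv2.resize(p[150:290,170:450],(800,400),interpolation=cv2.INTER_CUBIC)[:,:,::-1])
# tray corners
p,d=snap('top'); P=grid('top',d)
for n in('tray_blue','tray_green','rig'):
    r=arm.cut_out(n,'top')[0]; q=P[r['pixels']&(P[...,2]>.02)]
    print(n,r['score'],cv2.minAreaRect((q[:,:2]*1000).astype(np.float32)))
```

```text
tray_blue 0.8 ((379.3260192871094, -148.53887939453125), (166.89910888671875, 403.50640869140625), 12.917075157165527)
tray_green 0.6 ((376.4912414550781, 143.2331085205078), (329.2618408203125, 66.93085479736328), 31.13977813720703)
rig 0.38 ((584.4500122070312, 81.0450439453125), (4.783375263214111, 16.445756912231445), 30.435102462768555)
```

View pics/c2.png

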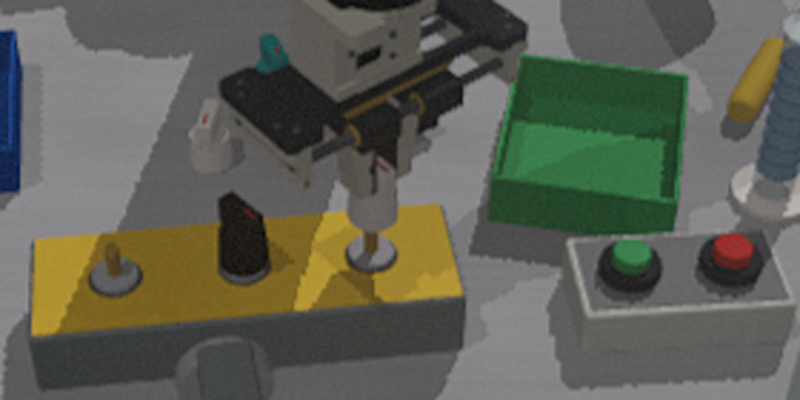

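drive_tool(
  targets=[
    [0,0,0.8,0,0,0],
    [-0.87,0.93,0,0,0,0],
    [-0.87,0.93,0,0,0,0],
    [-0.87,0.93,0,0,0,0],
    [-0.87,0.93,0,0,0,0],
  ],
)

```text
t: 23.95
eef_pos: [0.4603, 0.2411, 0.159]
ee_rot: [3.142, 0.0, -2.46]
force: [0.4, 1.1, -0.3]
width: 0.0135
```

drive_tool(
  targets=[
    [0,0,-0.9,0,0,0],
    [0,0,-0.9,0,0,0],
    [0,0,-0.6,0,0,0],
    [0,0,-0.4,0,0,0],
    [0,0,-0.1,0,0,0],
  ],
)

```text
t: 24.58
eef_pos: [0.4609, 0.2396, 0.042]
ee_rot: [-3.141, -0.002, -2.46]
force: [0.4, -0.1, 0.2]
width: 0.014
```

drive_tool(
  targets=[
    [0,0,0,0,0,0],
    [0,0,0,0,0,0],
    [0,0,0.9,0,0,0],
    [0,0,0.9,0,0,0],
    [0,0,0.9,0,0,0],
  ],
  claw=0.35,
)

```text
t: 25.2
eef_pos: [0.4615, 0.2401, 0.153]
ee_rot: [3.141, 0.001, -2.461]
force: [0.3, 0.1, -0.1]
width: 0.0306
```

drive_tool(
  targets=[
    [-0.07,-0.95,0,0,0,-0.96],
    [-0.07,-0.95,0,0,0,-0.96],
    [-0.07,-0.95,0,0,0,-0.96],
    [-0.07,-0.95,0,0,0,-0.96],
    [-0.07,-0.95,0,0,0,-0.96],
  ],
)

```text
t: 25.82
eef_pos: [0.4475, 0.0491, 0.1519]
ee_rot: [3.141, 0.002, -2.967]
force: [0.2, 0.3, 0.0]
width: 0.0303
```

drive_tool(
  targets=[
    [-0.07,-0.95,0,0,0,-0.96],
    [-0.07,-0.95,0,0,0,-0.96],
    [-0.07,-0.4,0,0,0,-0.96],
  ],
)

```text
t: 26.2
eef_pos: [0.4388, -0.0435, 0.1518]
ee_rot: [3.141, 0.001, 3.013]
force: [-0.4, -0.6, 0.1]
width: 0.0305
```

Run:
```python
from h import *
print(arm.get_state()['eef_pos'],arm.get_state()['ee_rot'])
p,d=snap('scene','s3'); P=grid('scene',d)
for n,x,y,z in [('mb',.614,0,.111),('lb',.433,.061,.05),('lw',.434,-.042,.05),('w1',.46,.24,.054)]: print(n,bar(P,x,y,z))
```

```text
[ 0.43883176 -0.04348234  0.15175147] [3.14092862e+00 1.36962525e-03 3.01259880e+00]
mb {'n': 160, 'med': array([0.6184, 0.001 , 0.1112]), 'rect': (0.6157, 0.0001, 37.0, 15.0, 46), 'pca': 46, 'sd': array([0.0042, 0.0109])}
lb None
lw {'n': 99, 'med': array([ 0.4447, -0.0405,  0.0499]), 'rect': (0.4399, -0.0414, 40.3, 14.6, -7), 'pca': -8, 'sd': array([0.0043, 0.0115])}
w1 {'n': 129, 'med': array([0.4644, 0.2372, 0.0539]), 'rect': (0.4618, 0.2374, 39.3, 16.2, 36), 'pca': 40, 'sd': array([0.0043, 0.0113])}
```

View pics/s3.png

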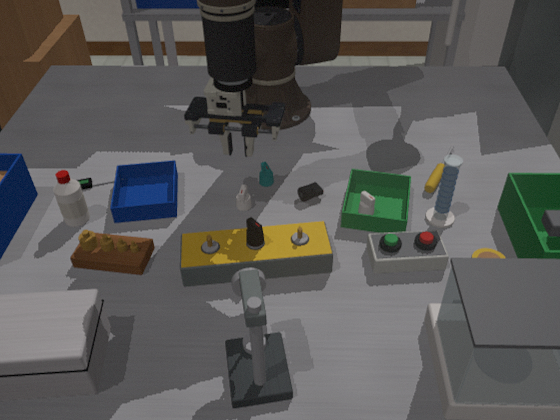

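drive_tool(
  targets=[
    [-0.02,0.05,-0.9,0,0,0],
    [0,0,-0.9,0,0,0],
    [0,0,-0.7,0,0,0],
    [0,0,-0.42,0,0,0],
    [0,0,0,0,0,0],
  ],
)

```text
t: 26.88
eef_pos: [0.4378, -0.0399, 0.0337]
ee_rot: [-3.141, -0.001, 3.018]
force: [0.4, -0.4, -0.4]
width: 0.0306
```

drive_tool(
  targets=[
    [0,0,0,0,0,0],
    [0,0,0,0,0,0],
    [0,0,0,0,0,0],
    [0,0,0,0,0,0],
  ],
  claw=0,
)

```text
t: 27.38
eef_pos: [0.4388, -0.0398, 0.0347]
ee_rot: [3.141, 0.001, 3.018]
force: [0.2, -0.0, 4.0]
width: 0.0138
```

drive_tool(
  targets=[
    [0,0,0.8,0,0,0],
    [0,0,0.9,0,0,0],
    [0,0,0.9,0,0,0],
  ],
)

```text
t: 27.75
eef_pos: [0.4378, -0.04, 0.1391]
ee_rot: [-3.142, -0.001, 3.017]
force: [1.3, 0.7, -0.6]
width: 0.0136
```

drive_tool(
  targets=[
    [-0.08,0.94,0,0,0,0],
    [-0.08,0.94,0,0,0,0],
    [-0.08,0.94,0,0,0,0],
    [-0.08,0.94,0,0,0,0],
    [-0.08,0.94,0,0,0,0],
  ],
)

```text
t: 28.38
eef_pos: [0.4217, 0.1492, 0.1382]
ee_rot: [3.141, -0.0, 3.017]
force: [1.1, 0.2, -0.5]
width: 0.0138
```

drive_tool(
  targets=[
    [-0.08,0.94,0,0,0,0],
    [-0.08,0.94,0,0,0,0],
    [-0.08,0.94,0,0,0,0],
    [0,0,0,0,0,0],
  ],
)

```text
t: 28.88
eef_pos: [0.4124, 0.2629, 0.1379]
ee_rot: [-3.142, -0.0, 3.02]
force: [-0.4, -1.2, -0.1]
width: 0.0135
```

drive_tool(
  targets=[
    [0,0,-0.9,0,0,0],
    [0,0,-0.9,0,0,0],
    [0,0,-0.5,0,0,0],
    [0,0,-0.1,0,0,0],
    [0,0,0,0,0,0],
  ],
)

```text
t: 29.5
eef_pos: [0.4128, 0.2607, 0.0424]
ee_rot: [-3.141, 0.0, 3.017]
force: [0.2, -0.1, -0.6]
width: 0.0132
```

drive_tool(
  targets=[
    [0,0,0,0,0,0],
    [0,0,0,0,0,0],
    [0,0,0.9,0,0,0],
    [0,0,0.9,0,0,0],
    [0,0,0.9,0,0,0],
  ],
  claw=0.3,
)

```text
t: 30.12
eef_pos: [0.4126, 0.2609, 0.1518]
ee_rot: [3.141, 0.0, 3.017]
force: [1.1, 0.5, -0.6]
width: 0.0265
```

drive_tool(
  targets=[
    [0.63,-0.82,0,0,0,1],
    [0.63,-0.82,0,0,0,1],
    [0.63,-0.82,0,0,0,1],
    [0.63,-0.82,0,0,0,1],
    [0.63,-0.82,0,0,0,1],
  ],
  claw=0.4,
)

```text
t: 30.75
eef_pos: [0.5395, 0.0958, 0.1508]
ee_rot: [3.141, 0.001, -2.739]
force: [1.5, 0.9, 0.2]
width: 0.0348
```

drive_tool(
  targets=[
    [0.63,-0.82,0,0,0,1],
    [0.63,-0.82,0,0,0,1],
    [0.63,-0.79,0,0,0,1],
    [0,0,0,0,0,0.5],
    [0,0,0,0,0,0],
  ],
)

```text
t: 31.38
eef_pos: [0.6143, -0.0008, 0.1503]
ee_rot: [3.142, 0.0, -2.377]
force: [-1.0, 0.4, 0.0]
width: 0.0348
```

Run:
```python
from h import *
s=arm.get_state();print(s['eef_pos'],s['ee_rot'],s['q'])
p,d=snap('scene','s4'); P=grid('scene',d)
print(bar(P,.46,.24,.054),bar(P,.412,.26,.054))
for c in('scene','top'):
    p,d=snap(c); P=grid(c,d)
    print([(round(r['score'],2),w(c,r['point']).round(3)) for r in arm.search_frame('knob_d',c)])
    m=(abs(P[...,0]-.43)<.06)&(abs(P[...,1]-.1)<.055)&(P[...,2]>.01)&(P[...,2]<.06); q=P[m]
    print(c,len(q),q.min(0),q.max(0),cv2.minAreaRect((q[:,:2]*1000).astype(np.float32)) if len(q) else 0)
p,_=arm.grab_frame('scene');cv2.imwrite('pics/c4.png',cv2.resize(p[150:250,230:430],(800,400),interpolation=cv2.INTER_CUBIC)[:,:,::-1])
```

```text
[ 0.61426818 -0.00082966  0.15026998] [ 3.14158966e+00  1.54639040e-04 -2.37719607e+00] [ 3.16155449e-01  3.17916555e-01 -2.31099309e-01 -8.17348526e-05
 -1.02164240e+00 -1.12251254e+00]
{'n': 128, 'med': array([0.4652, 0.2373, 0.0531]), 'rect': (0.4609, 0.238, 38.4, 17.0, 42), 'pca': 41, 'sd': array([0.0043, 0.0108])} {'n': 87, 'med': array([0.4201, 0.2609, 0.0547]), 'rect': (0.4149, 0.2617, 37.8, 13.7, -6), 'pca': -8, 'sd': array([0.0041, 0.0114])}
[(0.75, array([0.409, 0.109, 0.03 ])), (0.67, array([ 0.621, -0.   ,  0.09 ])), (0.65, array([0.473, 0.236, 0.039])), (0.61, array([0.42 , 0.262, 0.035]))]
scene 314 [0.37428386 0.08245667 0.01007242] [0.43036068 0.14091523 0.03821231] ((403.5130615234375, 113.04241180419922), (39.76462173461914, 54.17103958129883), 31.760759353637695)
[(0.5, array([0.465, 0.389, 0.071])), (0.43, array([0.346, 0.006, 0.051]))]Traceback (most recent call last):
  File "<stdin>", line 9, in <module>
    return umr_minimum(a, axis, None, out, keepdims, initial, where)
ValueError: zero-size array to reduction operation minimum which has no identity
```

drive_tool(
  targets=[
    [-0.01,0.02,-0.7,0,0,0],
    [0,0,-0.5,0,0,0],
    [0,0,-0.18,0,0,0],
    [0,0,0,0,0,0],
  ],
)

```text
t: 32.12
eef_pos: [0.6138, 0.0007, 0.095]
ee_rot: [3.142, -0.0, -2.375]
force: [-0.2, -0.9, 0.7]
width: 0.0353
```

drive_tool(
  targets=[
    [0,0,0,0,0,0],
    [0,0,0,0,0,0],
    [0,0,0,0,0,0],
    [0,0,0,0,0,0],
  ],
  claw=0,
)

```text
t: 32.62
eef_pos: [0.6138, 0.0005, 0.0953]
ee_rot: [-3.142, 0.0, -2.376]
force: [-2.3, 2.1, 3.3]
width: 0.0137
```

drive_tool(
  targets=[
    [0,0,0,0,0,0.95],
    [0,0,0.006,0,0,0.95],
    [0,0,0.006,0,0,0.95],
    [0,0,0.006,0,0,0.95],
    [0,0,0.006,0,0,-0.95],
  ],
)

```text
t: 33.25
eef_pos: [0.6134, 0.0009, 0.0956]
ee_rot: [3.141, 0.0, -2.078]
force: [-1.4, 4.2, -0.1]
width: 0.0138
```

drive_tool(
  targets=[
    [0,0,0.006,0,0,-0.95],
    [0,0,0.006,0,0,-0.95],
    [0,0,0.006,0,0,-0.95],
    [0,0,0.006,0,0,-0.95],
    [0,0,0.006,0,0,-0.95],
  ],
)

```text
t: 33.88
eef_pos: [0.6138, 0.0006, 0.0968]
ee_rot: [3.141, -0.0, -2.578]
force: [0.0, 0.1, -2.0]
width: 0.0135
```

Same pattern works; continue from −2 steps.

drive_tool(
  targets=[
    [0,0,0.006,0,0,-0.95],
    [0,0,0.006,0,0,-0.95],
    [0,0,0.006,0,0,0.95],
    [0,0,0.006,0,0,0.95],
    [0,0,0.006,0,0,0.95],
  ],
)

```text
t: 34.5
eef_pos: [0.6137, 0.0007, 0.0979]
ee_rot: [3.141, 0.0, -2.472]
force: [-0.6, -0.1, -2.4]
width: 0.0139
```

drive_tool(
  targets=[
    [0,0,0.006,0,0,0.95],
    [0,0,0.006,0,0,0.95],
    [0,0,0.006,0,0,0.95],
    [0,0,0.006,0,0,0.95],
    [0,0,0.006,0,0,0.95],
  ],
)

```text
t: 35.12
eef_pos: [0.6134, 0.0007, 0.0988]
ee_rot: [3.14, -0.0, -1.975]
force: [-0.4, 1.1, -1.5]
width: 0.0137
```

drive_tool(
  targets=[
    [0,0,0.006,0,0,-0.95],
    [0,0,0.006,0,0,-0.95],
    [0,0,0.006,0,0,-0.95],
    [0,0,0.006,0,0,-0.95],
    [0,0,0.006,0,0,-0.95],
  ],
)

```text
t: 35.75
eef_pos: [0.6137, 0.0004, 0.1004]
ee_rot: [3.141, -0.0, -2.479]
force: [-0.2, -0.5, -0.9]
width: 0.0138
```

drive_tool(
  targets=[
    [0,0,0.007,0,0,-0.95],
    [0,0,0.007,0,0,-0.95],
    [0,0,0.007,0,0,-0.95],
    [0,0,0.007,0,0,0.95],
    [0,0,0.007,0,0,0.95],
  ],
)

```text
t: 36.38
eef_pos: [0.6138, 0.0005, 0.1016]
ee_rot: [3.141, -0.0, -2.572]
force: [-0.1, 1.7, -3.2]
width: 0.0139
```

drive_tool(
  targets=[
    [0,0,0.007,0,0,0.95],
    [0,0,0.007,0,0,0.95],
    [0,0,0.007,0,0,0.95],
    [0,0,0.007,0,0,0.95],
    [0,0,0.007,0,0,0.95],
  ],
)

```text
t: 37.0
eef_pos: [0.6134, 0.0007, 0.103]
ee_rot: [3.141, -0.0, -2.074]
force: [-0.4, 2.4, -2.3]
width: 0.0139
```

drive_tool(
  targets=[
    [0,0,0.007,0,0,0.95],
    [0,0,0.007,0,0,-0.95],
    [0,0,0.007,0,0,-0.95],
    [0,0,0.007,0,0,-0.95],
    [0,0,0.007,0,0,-0.95],
  ],
)

```text
t: 37.62
eef_pos: [0.6137, 0.0006, 0.1045]
ee_rot: [3.141, -0.0, -2.379]
force: [-0.6, -0.5, -1.6]
width: 0.0133
```

drive_tool(
  targets=[
    [0,0,0.007,0,0,-0.95],
    [0,0,0.007,0,0,-0.95],
    [0,0,0.007,0,0,-0.95],
    [0,0,0.007,0,0,-0.95],
    [0,0,0.007,0,0,0.95],
  ],
)

```text
t: 38.25
eef_pos: [0.6138, 0.0004, 0.1059]
ee_rot: [3.141, -0.0, -2.674]
force: [0.5, -0.8, -2.8]
width: 0.0137
```

drive_tool(
  targets=[
    [0,0,0.007,0,0,0.95],
    [0,0,0.007,0,0,0.95],
    [0,0,0.007,0,0,0.95],
    [0,0,0.007,0,0,0.95],
    [0,0,0.007,0,0,0.95],
  ],
)

```text
t: 38.88
eef_pos: [0.6135, 0.0007, 0.1071]
ee_rot: [3.141, 0.0, -2.174]
force: [-0.2, 1.3, -1.4]
width: 0.0138
```

drive_tool(
  targets=[
    [0,0,0.007,0,0,0.95],
    [0,0,0.007,0,0,0.95],
    [0,0,0.007,0,0,-0.95],
    [0,0,0.007,0,0,-0.95],
    [0,0,0.007,0,0,-0.95],
  ],
)

```text
t: 39.5
eef_pos: [0.6135, 0.0003, 0.1084]
ee_rot: [3.141, -0.001, -2.28]
force: [1.0, 0.2, -4.2]
width: 0.0135
```

drive_tool(
  targets=[
    [0,0,0.007,0,0,-0.95],
    [0,0,0.007,0,0,-0.95],
    [0,0,0.007,0,0,-0.95],
    [0,0,0.007,0,0,-0.95],
    [0,0,0.007,0,0,-0.95],
  ],
)

```text
t: 40.12
eef_pos: [0.6138, 0.0003, 0.1101]
ee_rot: [-3.142, -0.0, -2.777]
force: [1.2, -0.5, -3.5]
width: 0.0136
```

drive_tool(
  targets=[
    [0,0,0.007,0,0,0.95],
    [0,0,0.007,0,0,0.95],
    [0,0,0.007,0,0,0.95],
    [0,0,0.007,0,0,0.95],
    [0,0,0.007,0,0,0.95],
  ],
)

```text
t: 40.75
eef_pos: [0.6136, 0.0006, 0.1113]
ee_rot: [3.141, -0.0, -2.273]
force: [0.7, 1.0, -3.6]
width: 0.0137
```

drive_tool(
  targets=[
    [0,0,0.007,0,0,0.95],
    [0,0,0.007,0,0,0.95],
    [0,0,0.007,0,0,0.95],
    [0,0,0.007,0,0,-0.95],
    [0,0,0.007,0,0,-0.95],
  ],
)

```text
t: 41.38
eef_pos: [0.6135, 0.0007, 0.1127]
ee_rot: [3.141, -0.0, -2.18]
force: [-0.7, 1.2, -2.4]
width: 0.0136
```

drive_tool(
  targets=[
    [0,0,0.007,0,0,-0.95],
    [0,0,0.007,0,0,-0.95],
    [0,0,0.007,0,0,-0.95],
    [0,0,0.007,0,0,-0.95],
    [0,0,0.007,0,0,-0.95],
  ],
)

```text
t: 42.0
eef_pos: [0.6138, 0.0003, 0.1144]
ee_rot: [-3.142, -0.0, -2.678]
force: [-0.3, -0.5, -0.9]
width: 0.0138
```

drive_tool(
  targets=[
    [0,0,0.007,0,0,-0.95],
    [0,0,0.007,0,0,0.95],
    [0,0,0.007,0,0,0.95],
    [0,0,0.007,0,0,0.95],
    [0,0,0.007,0,0,0.95],
  ],
)

```text
t: 42.62
eef_pos: [0.6139, 0.0005, 0.1162]
ee_rot: [-3.142, 0.0, -2.373]
force: [0.1, -0.4, 1.8]
width: 0.0137
```

drive_tool(
  targets=[
    [0,0,0.007,0,0,0.95],
    [0,0,0.007,0,0,0.95],
    [0,0,0.007,0,0,0.95],
    [0,0,0.007,0,0,0.95],
    [0,0,0.007,0,0,-0.95],
  ],
)

```text
t: 43.25
eef_pos: [0.6139, 0.0004, 0.1174]
ee_rot: [-3.141, 0.0, -2.078]
force: [0.3, 0.1, -1.0]
width: 0.0136
```

drive_tool(
  targets=[
    [0,0,0.007,0,0,-0.95],
    [0,0,0.007,0,0,-0.95],
    [0,0,0.007,0,0,-0.95],
    [0,0,0.007,0,0,-0.95],
    [0,0,0.007,0,0,-0.95],
  ],
)

```text
t: 43.88
eef_pos: [0.6139, 0.0004, 0.1188]
ee_rot: [-3.141, 0.0, -2.578]
force: [0.7, -0.3, -0.2]
width: 0.0138
```

drive_tool(
  targets=[
    [0,0,0.007,0,0,-0.95],
    [0,0,0.007,0,0,-0.95],
    [0,0,0.007,0,0,0.95],
    [0,0,0.007,0,0,0.95],
    [0,0,0.007,0,0,0.95],
  ],
)

```text
t: 44.5
eef_pos: [0.6139, 0.0004, 0.1202]
ee_rot: [-3.141, 0.0, -2.472]
force: [0.5, 0.3, -1.5]
width: 0.0132
```

drive_tool(
  targets=[
    [0,0,0.007,0,0,0.95],
    [0,0,0.007,0,0,0.95],
    [0,0,0.007,0,0,0.95],
    [0,0,0.007,0,0,0.95],
    [0,0,0.007,0,0,0.95],
  ],
)

```text
t: 45.12
eef_pos: [0.6139, 0.0004, 0.1216]
ee_rot: [-3.141, -0.0, -1.975]
force: [0.4, 0.5, -0.3]
width: 0.0141
```

drive_tool(
  targets=[
    [0,0,0.007,0,0,-0.95],
    [0,0,0.007,0,0,-0.95],
    [0,0,0.007,0,0,-0.95],
    [0,0,0.007,0,0,-0.95],
    [0,0,0.007,0,0,-0.95],
  ],
)

```text
t: 45.75
eef_pos: [0.6139, 0.0003, 0.123]
ee_rot: [-3.141, 0.0, -2.479]
force: [0.1, 0.7, -0.0]
width: 0.0134
```

drive_tool(
  targets=[
    [0,0,0.05,0,0,0],
    [0,0,0.1,0,0,0],
    [0,0,0.3,0,0,0],
    [0,0,0.6,0,0,0],
    [-0.57,-0.78,0,0,0,0],
  ],
)

```text
t: 46.38
eef_pos: [0.5934, -0.0297, 0.1678]
ee_rot: [-3.139, 0.004, -2.472]
force: [0.0, 0.0, -0.0]
width: 0.0137
```

drive_tool(
  targets=[
    [-0.57,-0.78,0,0,0,0],
    [-0.57,-0.78,0,0,0,0],
    [-0.57,-0.78,0,0,0,0],
    [-0.57,-0.78,0,0,0,0],
    [-0.57,-0.78,0,0,0,0],
  ],
)

```text
t: 47.0
eef_pos: [0.4766, -0.1877, 0.1662]
ee_rot: [-3.141, 0.001, -2.474]
force: [1.0, 0.0, -0.1]
width: 0.0139
```

drive_tool(
  targets=[
    [-0.57,-0.78,0,0,0,0],
    [-0.57,-0.78,0,0,0,0],
    [0,0,0,0,0,0],
  ],
)

```text
t: 47.38
eef_pos: [0.4303, -0.2506, 0.1661]
ee_rot: [-3.141, 0.001, -2.477]
force: [0.1, 0.4, -0.4]
width: 0.0139
```

Run:
```python
from h import *
s=arm.get_state();print(s['eef_pos'],s['ee_rot'],s['q'])
p,d=snap('scene'); P=grid('scene',d)
m=(abs(P[...,0]-.41)<.06)&(abs(P[...,1]-.11)<.055)&(P[...,2]>.006)&(P[...,2]<.06)&(p.max(2)<90); q=P[m]
print(len(q),q.min(0),q.max(0),cv2.minAreaRect((q[:,:2]*1000).astype(np.float32)))
a=cv2.resize(p[165:225,270:350],(560,420),interpolation=cv2.INTER_CUBIC)
b=cv2.resize(p[150:230,100:200],(525,420),interpolation=cv2.INTER_CUBIC)
cv2.imwrite('pics/c5.png',cv2.resize(np.hstack([a,b])[:,:,::-1],(800,310)))
```

```text
[ 0.43027443 -0.25063594  0.16609469] [-3.14073686e+00  6.19262199e-04 -2.47706617e+00] [-1.31924429e-01  1.16771064e-01 -4.58423528e-01  1.85701593e-04
 -9.94556937e-01 -7.74446777e-01]
320 [0.37509565 0.08245992 0.00641395] [0.43281601 0.14091085 0.03682961] ((402.288818359375, 112.42805480957031), (40.16938400268555, 53.99947738647461), 28.95197296142578)
```

View pics/c5.png

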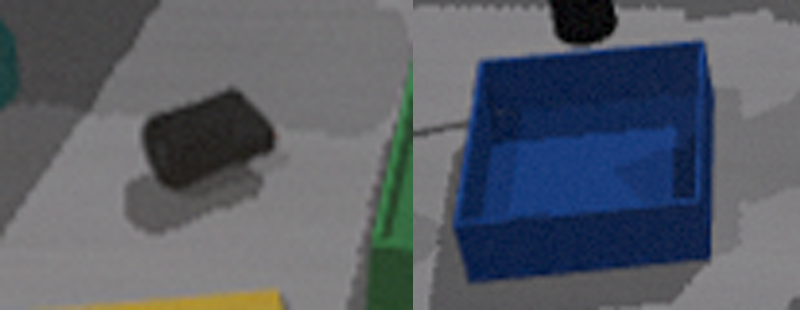

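drive_tool(
  targets=[
    [0,0,-0.9,0,0,0],
    [0,0,-0.9,0,0,0],
    [0,0,-0.8,0,0,0],
    [0,0,-0.4,0,0,0],
    [0,0,-0.1,0,0,0],
  ],
)

```text
t: 48.05
eef_pos: [0.4317, -0.2485, 0.0404]
ee_rot: [3.141, -0.001, -2.474]
force: [-0.3, 0.4, 0.1]
width: 0.0137
```

drive_tool(
  targets=[
    [0,0,0,0,0,0],
    [0,0,0,0,0,0],
    [0,0,0.9,0,0,0],
    [0,0,0.9,0,0,0],
    [0,0,0.9,0,0,0],
  ],
  claw=0.3,
)

```text
t: 48.68
eef_pos: [0.4316, -0.2491, 0.1512]
ee_rot: [-3.14, 0.001, -2.475]
force: [1.3, -0.4, -0.9]
width: 0.0263
```

drive_tool(
  targets=[
    [-0.04,0.63,0,0,0,0.965],
    [-0.04,0.63,0,0,0,0.965],
    [-0.04,0.63,0,0,0,0.965],
    [-0.04,0.63,0,0,0,0.965],
    [-0.04,0.63,0,0,0,0.965],
  ],
  claw=0.64,
)

```text
t: 49.3
eef_pos: [0.4237, -0.1223, 0.1501]
ee_rot: [-3.14, 0.001, -1.967]
force: [0.5, 0.7, 0.4]
width: 0.0558
```

drive_tool(
  targets=[
    [-0.04,0.63,0,0,0,0.965],
    [-0.04,0.63,0,0,0,0.965],
    [-0.04,0.63,0,0,0,0.965],
    [-0.04,0.63,0,0,0,0.965],
    [-0.04,0.63,0,0,0,0.965],
  ],
)

```text
t: 49.92
eef_pos: [0.4156, 0.0038, 0.15]
ee_rot: [-3.14, 0.001, -1.461]
force: [0.8, -0.7, 0.4]
width: 0.0562
```

drive_tool(
  targets=[
    [-0.04,0.63,0,0,0,0.965],
    [-0.04,0.63,0,0,0,0.965],
    [-0.04,0.63,0,0,0,0.965],
    [-0.04,0.63,0,0,0,0.965],
    [0,0,0,0,0,0],
  ],
)

```text
t: 50.55
eef_pos: [0.4094, 0.1051, 0.15]
ee_rot: [-3.14, 0.0, -1.058]
force: [0.1, -0.5, 0.1]
width: 0.0563
```

Run:
```python
from h import *
s=arm.get_state();print(s['eef_pos'],s['ee_rot'],s['q'])
p,d=snap('scene','s6'); P=grid('scene',d)
m=(abs(P[...,0]-.41)<.06)&(abs(P[...,1]-.11)<.055)&(P[...,2]>.006)&(P[...,2]<.06)&(p.max(2)<90); q=P[m]
print(len(q),q.min(0),q.max(0),cv2.minAreaRect((q[:,:2]*1000).astype(np.float32)))
print(bar(P,.43,-.25,.054))
```

```text
[0.40936195 0.10508785 0.1500016 ] [-3.13956012e+00  3.04829248e-04 -1.05778174e+00] [ 7.22456580e-01  1.07506892e-03 -6.26935572e-01  1.53993925e-04
 -9.40734193e-01 -2.09532910e-01]
318 [0.37598344 0.08477266 0.0061199 ] [0.43152984 0.14092967 0.04039932] ((403.67193603515625, 112.65184020996094), (38.360633850097656, 54.087398529052734), 34.0256462097168)
{'n': 98, 'med': array([ 0.4389, -0.2478,  0.0542]), 'rect': (0.4346, -0.2489, 37.8, 14.7, 36), 'pca': 39, 'sd': array([0.0042, 0.0112])}
```

View pics/s6.png

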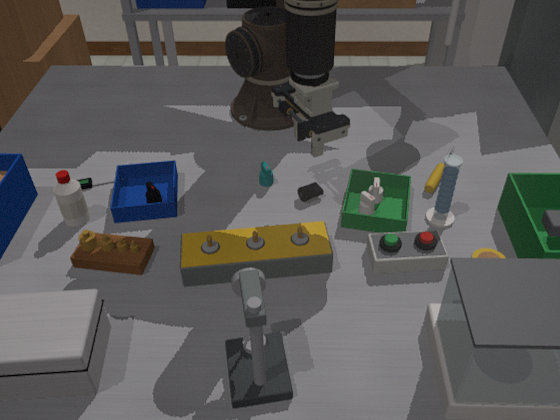

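drive_tool(
  targets=[
    [-0.02,-0.05,-0.9,0,0,0],
    [0,0,-0.9,0,0,0],
    [0,0,-0.9,0,0,0],
    [0,0,-0.6,0,0,0],
    [0,0,-0.2,0,0,0],
  ],
)

```text
t: 51.22
eef_pos: [0.4077, 0.1006, 0.0083]
ee_rot: [3.139, -0.0, -1.062]
force: [0.0, -0.9, 0.5]
width: 0.0564
```

drive_tool(
  targets=[
    [0,0,0,0,0,0],
    [0,0,0,0,0,0],
    [0,0,0,0,0,0],
    [0,0,0,0,0,0],
  ],
  claw=0,
)

```text
t: 51.72
eef_pos: [0.4088, 0.1021, 0.0099]
ee_rot: [-3.14, 0.0, -1.06]
force: [-0.6, -0.2, 6.7]
width: 0.0341
```

drive_tool(
  targets=[
    [0,0,0.3,0,0,0],
    [0,0,0.6,0,0,0],
    [0,0,0.9,0,0,0],
    [0,0,0.9,0,0,0],
    [0,0,0.6,0,0,0],
  ],
)

```text
t: 52.35
eef_pos: [0.4084, 0.1019, 0.1436]
ee_rot: [-3.139, 0.0, -1.06]
force: [0.3, 1.1, -1.1]
width: 0.0342
```

Run:
```python
from h import *
p,d=snap('scene')
cv2.imwrite('pics/c7.png',cv2.resize(p[80:240,240:400],(480,480),interpolation=cv2.INTER_CUBIC)[:,:,::-1])
```

```text
(no output)
```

View pics/c7.png

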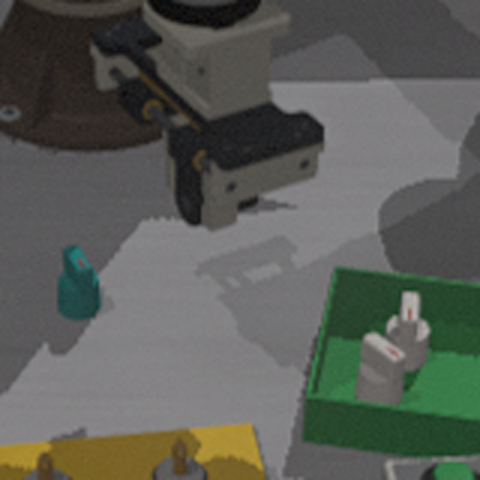

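drive_tool(
  targets=[
    [0.12,-1,0,0,0,0],
    [0.12,-1,0,0,0,0],
    [0.12,-1,0,0,0,0],
    [0.12,-1,0,0,0,0],
    [0.12,-1,0,0,0,0],
  ],
)

```text
t: 53.02
eef_pos: [0.4321, -0.0996, 0.1418]
ee_rot: [-3.141, -0.0, -1.06]
force: [0.6, 1.6, 0.9]
width: 0.0342
```

drive_tool(
  targets=[
    [-0.24,-1,0,0,0,0],
    [-0.24,-1,0,0,0,0],
    [-0.24,-1,0,0,0,0],
    [-0.24,-1,0,0,0,0],
    [-0.24,-1,0,0,0,0],
  ],
)

```text
t: 53.65
eef_pos: [0.3836, -0.2995, 0.1417]
ee_rot: [-3.141, -0.0, -1.06]
force: [1.2, 0.3, -0.2]
width: 0.0341
```

drive_tool(
  targets=[
    [0,0,0,0,0,0],
    [0,0,0,0,0,0],
  ],
)

```text
t: 53.9
eef_pos: [0.3838, -0.2982, 0.1413]
ee_rot: [-3.142, 0.0, -1.061]
force: [0.3, 0.0, -1.2]
width: 0.0344
```

Down to ~0.019 (−0.122), release, rise.

drive_tool(
  targets=[
    [0,0,-0.8,0,0,0],
    [0,0,-0.8,0,0,0],
    [0,0,-0.8,0,0,0],
    [0,0,-0.5,0,0,0],
    [0,0,-0.15,0,0,0],
  ],
)

```text
t: 54.52
eef_pos: [0.3839, -0.2972, 0.0183]
ee_rot: [3.14, 0.001, -1.059]
force: [0.6, -0.2, -0.0]
width: 0.0342
```

drive_tool(
  targets=[
    [0,0,0,0,0,0],
    [0,0,0,0,0,0],
    [0,0,0,0,0,0],
    [0,0,0.5,0,0,0],
    [0,0,0.9,0,0,0],
  ],
  claw=0.5,
)

```text
t: 55.15
eef_pos: [0.3833, -0.2981, 0.0752]
ee_rot: [3.14, 0.002, -1.061]
force: [1.5, -0.7, 0.3]
width: 0.0442
```

drive_tool(
  targets=[
    [0,0,0.9,0,0,0],
    [0,0,0.9,0,0,0],
    [0.24,1,0.3,0,0,-0.9],
    [0.24,1,0,0,0,-0.9],
    [0.24,1,0,0,0,-0.9],
  ],
)

```text
t: 55.78
eef_pos: [0.4133, -0.1773, 0.16]
ee_rot: [-3.14, -0.0, -1.347]
force: [0.4, -0.1, 0.6]
width: 0.0437
```

Run:
```python
from h import *
s=arm.get_state();print(s['eef_pos'],s['ee_rot'])
p,d=snap('scene','s8')
for t in('knob_d','log_top','cylinder'): print(t,[(round(r['score'],2),w('scene',r['point']).round(3)) for r in arm.landmark_of(t,'scene')])
```

```text
[ 0.41330323 -0.17732225  0.16000554] [-3.13959987e+00 -3.76073950e-04 -1.34716518e+00]
knob_d [(0.69, array([ 0.389, -0.309,  0.024])), (0.63, array([ 0.432, -0.248,  0.005])), (0.61, array([0.459, 0.239, 0.006])), (0.6, array([ 0.35 ,  0.006, -0.002])), (0.51, array([0.409, 0.26 , 0.005]))]
log_top [(0.53, array([0.598, 0.272, 0.063]))]
cylinder [(0.91, array([0.472, 0.406, 0.001]))]
```

View pics/s8.png

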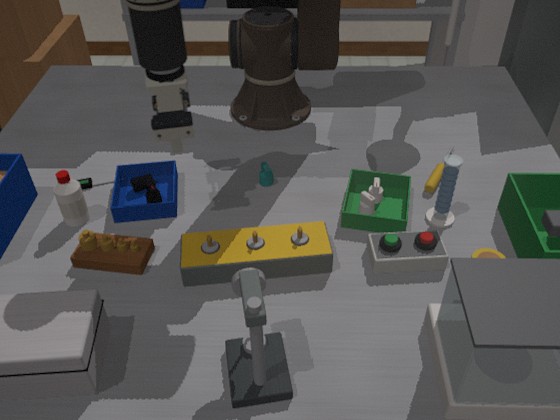

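drive_tool(
  targets=[
    [0.39,0.93,0,0,0,0],
    [0.39,0.93,0,0,0,0],
    [0.39,0.93,0,0,0,0],
    [0.39,0.93,0,0,0,0],
    [0.39,0.93,0,0,0,0],
  ],
  claw=0,
)

```text
t: 56.6
eef_pos: [0.4915, 0.0078, 0.1593]
ee_rot: [-3.141, -0.0, -1.344]
force: [0.9, -1.3, -0.4]
width: 0.0022
```

drive_tool(
  targets=[
    [0.39,0.93,0,0,0,0],
    [0.39,0.93,0,0,0,0],
    [0.39,0.93,0,0,0,0],
    [0.39,0.93,0,0,0,0],
    [0.39,0.93,0,0,0,0],
  ],
)

```text
t: 57.22
eef_pos: [0.57, 0.1936, 0.159]
ee_rot: [3.141, -0.0, -1.344]
force: [1.2, -0.7, 0.1]
width: 0.0002
```

drive_tool(
  targets=[
    [0.39,0.93,0,0,0,0],
    [0.39,0.93,0,0,0,0],
    [0,0,-0.8,0,0,0],
    [0,0,-0.8,0,0,0],
    [0,0,-0.7,0,0,0],
  ],
)

```text
t: 57.85
eef_pos: [0.6006, 0.2666, 0.0656]
ee_rot: [3.141, -0.0, -1.344]
force: [0.2, -0.4, 0.6]
width: 0.0005
```

drive_tool(
  targets=[
    [0,0.08,-0.06,0,0,0],
    [0,0,-0.1,0,0,0],
    [0,0,-0.1,0,0,0],
    [0,0,-0.03,0,0,0],
    [0,0,0,0,0,0],
  ],
)

```text
t: 58.48
eef_pos: [0.6011, 0.2714, 0.0566]
ee_rot: [-3.14, 0.0, -1.343]
force: [1.6, -3.6, 4.9]
width: 0.0002
```

drive_tool(
  targets=[
    [0,0,-0.05,0,0,0],
    [0,0,-0.04,0,0,0],
    [0,0,0,0,0,0],
    [0,0,0,0,0,0],
  ],
)

```text
t: 58.98
eef_pos: [0.6012, 0.2715, 0.0559]
ee_rot: [-3.138, 0.0, -1.342]
force: [-5.7, -5.8, 26.9]
width: 0.0003
```

Bottomed out. Retreat and verify.

drive_tool(
  targets=[
    [0,0,0,0,0,0],
    [0,0,0.4,0,0,0],
    [0,0,0.9,0,0,0],
    [0,0,0.9,0,0,0],
    [0,0,0.9,0,0,0],
  ],
)

```text
t: 59.6
eef_pos: [0.5995, 0.2716, 0.1767]
ee_rot: [3.141, 0.001, -1.343]
force: [0.3, -0.4, -0.4]
width: 0.0006
```

drive_tool(
  targets=[
    [0,-0.9,0.5,0,0,0],
    [0,-0.9,0,0,0,0],
    [0,-0.9,0,0,0,0],
    [0,0,0,0,0,0],
  ],
)

```text
t: 60.1
eef_pos: [0.5996, 0.1617, 0.196]
ee_rot: [3.141, 0.001, -1.346]
force: [-0.2, 0.2, 0.6]
width: 0.0005
```

Run:
```python
from h import *
p,d=snap('scene','s9')
for t in('knob_d','log_top','stop_top'): print(t,[(round(r['score'],2),w('scene',r['point']).round(3)) for r in arm.landmark_of(t,'scene')])
P=grid('scene',d)
for x,y in((.6,.271),(.593,.343)):
    m=np.hypot(P[...,0]-x,P[...,1]-y)<.012; print(np.median(P[m][:,2]))
```

```text
knob_d [(0.83, array([ 0.353,  0.006, -0.001])), (0.76, array([ 0.43 , -0.25 ,  0.006])), (0.7, array([0.409, 0.262, 0.007])), (0.68, array([0.46 , 0.236, 0.007]))]
log_top [(0.46, array([0.598, 0.273, 0.063]))]
stop_top [(0.48, array([0.592, 0.342, 0.061])), (0.18, array([0.598, 0.273, 0.064]))]
0.06186567347706995
0.062109451328027476
```

View pics/s9.png

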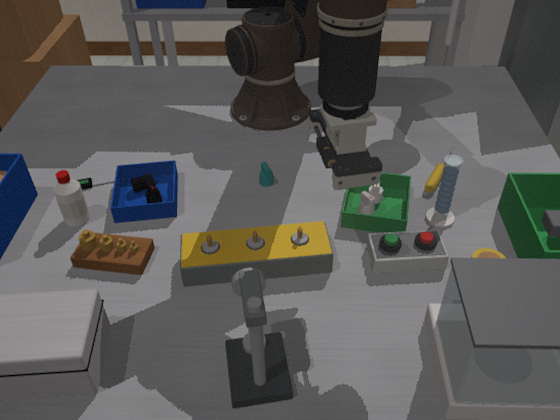

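All four knobs are in their trays, both buttons are up (tops at 0.062 m) and the cylinder is standing. The gripper is clear of everything.

```bash
python3 -c "
from station import arm
print(arm.job_done())"
```

```text
the job is handed in; nothing more can be done
None
```

I finished the job and handed it in at about 60 s; the hand-in gives no verdict.

**What I did**
- I pressed the red stop button until it bottomed out, reading 17 N, before touching any knob.
- I twisted the mounted white and black knobs off their spindles. The pull read at most about 4.4 N at the end of each move, which should keep spindle lift under 6 mm. I could not read the lift itself, and saw no red band in the pictures.
- Both white knobs went into the green tray and both black knobs into the blue tray. One black knob was the loose one, which got knocked over mid-run; I picked it up on its side and left it lying in the tray.
- I pressed the green button until it bottomed out, reading 27 N, and let it spring back.

**Last checks**
- The final picture shows four knobs in the right trays and the cylinder standing. The turquoise look-alike was not touched.
- Depth readings put both button tops at about 62 mm, so both are up, and the gripper is clear of everything.
- **One check disagreed:** the final network pass did not report the lying black knob. It was reported inside the blue tray one look earlier, and the final picture shows it there.

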